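# Close the food reader's optical port with its sprung dust cap

## Robot

A 6-joint arm with a two-finger parallel gripper is mounted at the origin on a cart in front of the work surface, level with it; the furniture and walls round the work are solid. World frame = base frame: x ahead of the robot, y to its left, z up, the work surface at z = 0. Lengths are in m, angles in rad, forces in N, time in s.
With the tool pointing down it reaches from about 0.35 to 0.775 m from the base axis. Payload 5.5 kg.
Tool frame: the origin (TCP) lies between the finger pads; the fingertips stand 22 mm ahead of it and the grasp point (between the pads) lies 3 mm ahead of it; z points along the fingers, y is the direction in which the jaws open and shut (so a half turn about z gives the same grasp; the last joint's range is limited). The gripper opens to 85 mm and grips with 20 to 120 N. Pads are 22 mm wide; open, the fingers measure 114 mm over their backs; the gripper's body (76 mm by 85 mm) begins 54 mm behind the grasp point. The pads swing forward as they close: fully open they stand 13 mm farther back than shut.
Start: joints at [1.141, 0.313, 0.046, 1.304, 0, 1.431], TCP at [0.164, 0.551, 0.253] pointing down, gripper open.
Joint ranges: [-2.76, 2.76], [-0.86, 1.69], [-1.03, 1.26], [-2.2, 2.34], [-1.47, 1.5], [-3.14, 3.14]. Speed limits (rad/s): [2.57, 2.57, 3.14, 3.14, 3.14, 3.14].

## Interface

Orientations are given as a unit quaternion [x, y, z, w].
In Python, from plant import arm, snapshot gives the robot as it stands.
- The arm moves only by the tool move_arm, never from a script. Its argument "motion" is a list of rows, each a list of 3 entries, a list of its own where there are three numbers: the turn, a rotation vector about the tool's x, y, z in degrees, then the shift along the tool's x, y, z in m, then the opening, from 0 (shut) to 1 (fully open). A call has 1 to 5 rows; each row shifts and turns the commanded pose from where the row before left it, along the tool's axes as they then stand; what a row does not reach is not made up. A row lasts 1/12 s, in which the tool goes at most 41.7 mm and 7.16 degrees, less where a joint would pass 70% of its speed; a pose out of reach is approached as far as the arm can. A call is refused whole if a number of a shift passes 0.0417 or a number of a turn 7.16, either way. A call with a gripper value outside its range is refused whole. The fingers move at their own pace and stop on an object; "squeeze" is the grip in N (left out, the last holds). Time passes only in rows, so rows that do not move let the fingers close. It gives the time, the measured TCP pose, the force and the opening at its end, in the units of the state.
- arm.get_state(): the state, without advancing time (a new reading comes with each control period).
- snapshot(name): name is "side" or "top" or "wrist"; returns a dict with "image" (420x560x3 uint8, red, green, blue), "camera_matrix" (3x3 intrinsics, pixels), "rvec" (rotation vector, rad) and "tvec" (3), from world to camera coordinates, as OpenCV has them; the wrist camera has in their place "T_tool_cam" (4x4, takes a point from camera to tool coordinates, whose origin is the TCP and whose axes are the flange's). Camera axes: x right, y down, z forward; pixel columns grow to the right and rows downward; lengths in m; the calibration is good to about 2 mm. A picture is of the moment at which its call begins: read the wrist's pose just before it. There is no depth.
- arm.hand_in(): hands the job in, once; it reports no verdict.
The state is a dict: "time_s": time; "joint_pos": joint angles; "qvel": joint speeds; "effort": joint torques, N m; "eef_pos": TCP position; "eef_rot": TCP orientation; "force": force on the tool from outside, world axes, zero at the start; "moment": the same for the moment, N m; "opening": finger opening in m.
Only numpy, scipy, OpenCV 4.12 (cv2) and the standard library are available. Lean on these libraries where they do the work, as an engineer would, in place of code of your own. Each camera call takes 0.05 s, during which the arm holds its last target. There are 200 camera calls.

## Task

Close the optical port of the white bench reader with the black dust cap: pinch the cap's two orange tabs together, lift it by them, press it gently straight into the port against the spring inside, and let the tabs go so that they spread under the port's rim and hold the cap level. Do not force it, and leave everything else on the worktop where it is.

Things in the scene. Friction and masses are not known exactly. Their poses are not given: they have to be found in the camera images.
- cap_grip (a point): Loose black dust cap, about 75 g, standing on the worktop. Point on its axis, half-way up its two orange pinch tabs, 36 mm above its underside; z up the axis; tab_a at +y, tab_b at -y. Tabs: upright plates 22 mm wide (x), 5 mm thick, from 21.5 to 50 mm above the underside; outer faces 54 mm apart free, 35 mm pinched. A 10 mm high spring housing stands between them.
- cap_foot (a point): Centre of the cap's underside. Plug 51 mm across, its lowest 4.5 mm tapering to 43 mm, up to 17 mm; flange 70 mm across from 17 to 21 mm. Each tab moves a catch 12 mm wide, 5 to 9 mm above the underside, that sticks out of the plug to 34 mm from the axis when free and is inside the plug when fully pinched. Free catches do not pass the port's rim.
- tab_a (a joint): inward travel of the tab at the cap's +y side, m: 0 free, 0.0095 fully pinched (hard stop), about 0.004 when its catch is spread under the port's rim. Its spring pushes back with 0.8 N free to 4 N fully pinched
- tab_b (a joint): the same for the tab at the cap's -y side
- reader: Fixed white bench reader, 130 (x) x 170 (y) x 42 mm, origin at the centre of its underside, z up; dark display panel on its -y part, round metal port collar (72 mm outside) on its +y part. The collar screws up and down and is stiff to push: its top stands 20 to 44 mm above the housing's top, a height that is not measured and must be felt or seen.
- port_axis (a point): Point on the port's upright axis at the top of the housing. Collar rim: 54 mm hole, 5 mm thick; bore 61 mm below it, so any turn fits. A sprung floor 9 mm below the collar's top pushes back 1 N, +0.6 N per mm. With the cap's underside 14 mm below the top (4 N) the catches clear the rim; at 17 mm (6 N) the flange stops hard. Over 25 N is too rough. Let go, the cap rises to 14 mm.
- sample_cup: loose sample cup with blue lid, 52 mm across, 50 mm tall; leave alone; origin at the centre of its underside
- dropper_blue: loose dropper bottle with blue cap, 27 mm across, 74 mm tall; leave alone; origin at the centre of its underside
- dropper_red: loose dropper bottle with red cap, 29 mm across, 78 mm tall; leave alone; origin at the centre of its underside
- tips: loose yellow pipette tip rack, 52x82x29 mm; leave alone; origin at the centre of its underside
- mushroom: loose mushroom, about 40 mm; leave alone; origin at the centre of its underside
- cassette: loose flat white test cassette, 20x70x5 mm; leave alone; origin at the centre of its underside
- marker: loose blue-capped marker pen, 135 mm long; leave alone; origin at the centre of its underside
There are look-alikes about, which are no part of the job. Several things look just like the part that bears cap_grip: the one meant starts nearest to the robot's base.

How it is judged:
By the outcome, as a careful person would: the job done as asked, in the order asked, and still so for the second after the job is handed in, with the robot touching nothing.
It also fails if it takes over 48 s, if anything falls off the work surface, if the arm or the gripper's body presses on something with over 40 N, if the wrist force passes 120 N, or if a joint passes its speed limit or range.

## Working session

There is one attempt and no reset: what is moved stays moved. The work goes in short steps, Python scripts to look and compute and a tool call to move; the robot and the scene stay as the last step left them, time stands still between calls to the robot, and variables do not carry over. Pictures are saved under pics/ and viewed, about 8 in all and at most 12, crops included, and the job is handed in when it is done.

Besides the shell and the picture viewer there is one more tool, called after ">>>" as name(argument=value, ...) on one line, values as JSON. move_arm: Moves the arm, as the interface text tells. Its arguments: {"type":"object","properties":{"motion":{"type":"array"},"squeeze":{"type":"number"}},"required":["motion"]}

```bash
ls; mkdir -p pics
cat > h.py <<'E'
import numpy as np, cv2
from plant import arm, snapshot
def cam(s):
    R=cv2.Rodrigues(np.array(s["rvec"],float))[0]; t=np.array(s["tvec"],float).ravel()
    return np.array(s["camera_matrix"]),R,t
def ray(s,uv):
    K,R,t=cam(s); d=R.T@np.linalg.inv(K)@np.array([uv[0],uv[1],1.]); return -R.T@t,d
def onz(s,uv,z):
    o,d=ray(s,uv); return o+d*(z-o[2])/d[2]
def proj(s,p):
    K,R,t=cam(s); q=K@(R@np.array(p)+t); return q[:2]/q[2]
E
python3 - <<'E'
from h import *
import pickle
S={n:snapshot(n) for n in("top","side")}
pickle.dump(S,open("s0.pkl","wb"))
for n in S: cv2.imwrite(f"pics/{n}0.png",S[n]["image"][:,:,::-1]); print(n,ray(S[n],(280,210)))
print(arm.get_state())
E
```

```text
pics
top (array([ 0.47453566, -0.0853129 ,  1.19083308]), array([ 0.11426555,  0.01269129, -0.99345923]))
side (array([0.50508438, 0.73848335, 0.56013501]), array([ 0.07442302, -0.86174439, -0.50194887]))
{'time_s': 0.1, 'joint_pos': array([ 1.14141070e+00,  3.13930940e-01,  4.51076275e-02,  1.30360086e+00,
       -3.11012097e-05,  1.43118762e+00]), 'qvel': array([-0.00087411, -0.00119626,  0.00253276,  0.00068527,  0.00057802,
       -0.00168827]), 'effort': array([ 1.23314778e-03, -4.81726027e+01,  2.99244815e+01,  1.27258690e-02,
       -2.06833365e-04,  2.56467018e-05]), 'eef_pos': array([0.16414804, 0.55064028, 0.25250095]), 'eef_rot': array([ 1.44381999e-01,  9.89521690e-01, -7.85570918e-04, -2.13522388e-04]), 'force': array([ 0.53161784, -0.41964095, -0.03200207]), 'moment': array([-0.01919497, -0.02394761, -0.06162911]), 'opening': 0.08562085390074757}
```

View pics/top0.png

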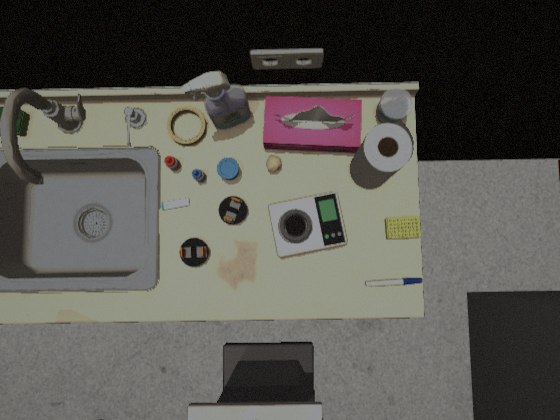

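View pics/side0.png

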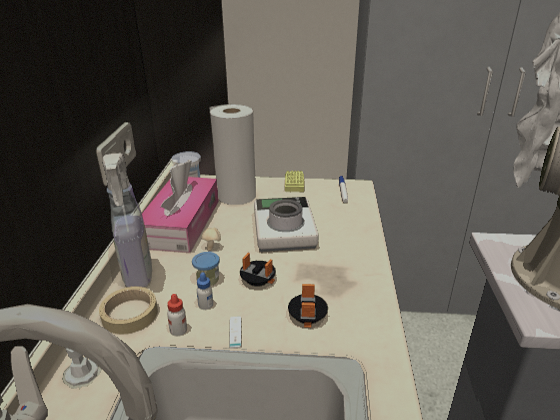

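The top view shows two caps, at (233,210) and (194,252), with the reader at (307,225) and its port at (295,226). The side view shows the same caps at (258,270) and (308,308). Next I'll measure them and check each one's distance from the base.

Run:
```python
from h import *
import pickle
S=pickle.load(open("s0.pkl","rb"))
t=S["top"];s=S["side"]
print("base in top",proj(t,[0,0,0]),"tcp",proj(t,[.164,.551,.25]), "side base",proj(s,[0,0,0]),proj(s,[.164,.551,.25]))
for n in("top","side"):
    im=S[n]["image"]; hsv=cv2.cvtColor(im,cv2.COLOR_RGB2HSV)
    m=cv2.inRange(hsv,(5,150,90),(16,255,255))
    k,l,st,c=cv2.connectedComponentsWithStats(m)
    for i in range(1,k):
        if st[i,4]>=8: print(n,"orange",c[i].round(1),st[i], onz(S[n],c[i],.05).round(4))
im=t["image"]
m=(im.max(2)<45).astype(np.uint8)
m[330:]=0; m[:90]=0
m=cv2.morphologyEx(m,cv2.MORPH_CLOSE,np.ones((3,3),np.uint8))
for c in cv2.findContours(m,cv2.RETR_EXTERNAL,cv2.CHAIN_APPROX_NONE)[0]:
    if cv2.contourArea(c)>80:
        (u,v),r=cv2.minEnclosingCircle(c); p=onz(t,(u,v),.02); print("dark",u,v,r,cv2.contourArea(c),p.round(4),"dist",np.hypot(*p[:2]))
for n,b in(("top",(160,170,350,280)),("side",(220,180,360,340))):
    x0,y0,x1,y1=b; cv2.imwrite(f"pics/{n}0c.png",cv2.resize(S[n]["image"][y0:y1,x0:x1,::-1],None,fx=4 if n=="top" else 3.7,fy=4 if n=="top" else 3.7,interpolation=cv2.INTER_CUBIC))
```

```text
base in top [254.0563922  471.10509038] tcp [-51.20393046 438.85381704] side base [570.71063306 278.67462585] [828.15721662 497.74566901]
top orange [235.2 198.9] [231 197   9   5  23] [0.6339 0.0347 0.05  ]
top orange [226.6 218.2] [224 216   6   5  14] [0.5885 0.0551 0.05  ]
top orange [201.4 251.1] [201 247   2   9  14] [0.5123 0.1145 0.05  ]
top orange [180.4 252.4] [180 250   2   7  10] [0.51   0.1637 0.05  ]
side orange [245.7 261.5] [243 253   7  17  79] [0.6288 0.0591 0.05  ]
side orange [268.1 267.6] [265 260   7  17  89] [0.585  0.0746 0.05  ]
side orange [271.1 281. ] [268 279   6   5  16] [0.5756 0.1126 0.05  ]
side orange [307.6 290.2] [302 284  12  13 148] [0.5106 0.1326 0.05  ]
side orange [307.9 308.8] [302 302  13  15 182] [0.5087 0.1789 0.05  ]
side orange [307.1 324.6] [304 323   7   4  27] [0.5088 0.2146 0.05  ]
dark 513.3912963867188 310.0 49.40813446044922 3356.0 [ 0.3626 -0.6164  0.02  ] dist 0.7151573522158711
dark 194.07691955566406 252.0 13.959046363830566 445.5 [0.5114 0.1374 0.02  ] dist 0.5294943389787988
dark 294.55096435546875 224.50955200195312 11.474355697631836 335.5 [ 0.5734 -0.1048  0.02  ] dist 0.58293580196737
dark 232.64285278320312 209.64285278320312 13.84508991241455 287.0 [0.6121 0.0442 0.02  ] dist 0.6136482196402814
dark 329.3934326171875 219.24380493164062 25.6607723236084 899.0 [ 0.5847 -0.189   0.02  ] dist 0.6145138765415981
dark 1.0 221.5 44.51133346557617 1367.5 [0.5929 0.6064 0.02  ] dist 0.848052353784244
dark 387.5 146.5 8.860122680664062 216.5 [ 0.7608 -0.3355  0.02  ] dist 0.8314832870893989
dark 231.92105102539062 118.78947448730469 8.547063827514648 82.0 [0.8376 0.0446 0.02  ] dist 0.8387900459844447
dark 33.481258392333984 137.3125762939453 45.31562805175781 678.0 [0.8001 0.5347 0.02  ] dist 0.9623779028843048
dark 488.28167724609375 130.5 81.49446105957031 9779.0 [ 0.7961 -0.583   0.02  ] dist 0.9867834917565008
```

View pics/top0c.png

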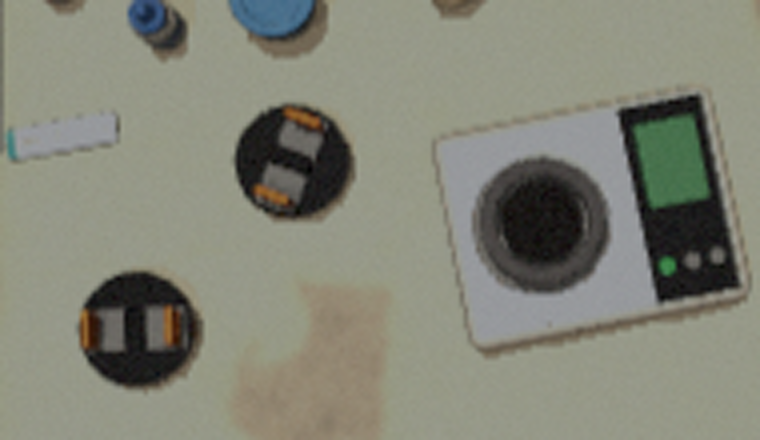

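View pics/side0c.png

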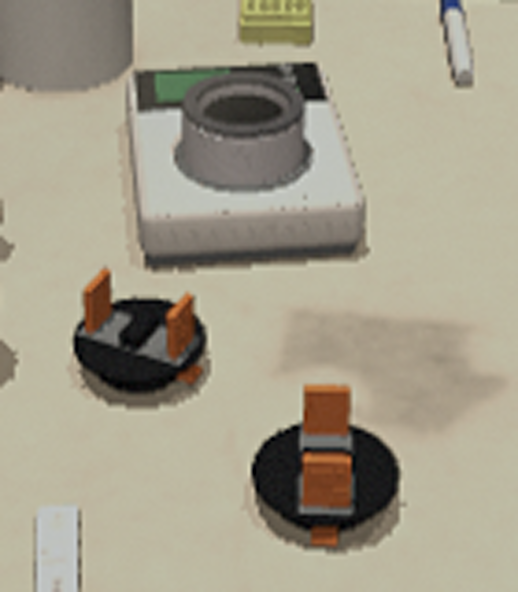

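Candidates, top-view pixels: cap A at (194,252) is 0.529 m from the base and cap B at (233,210) is 0.614 m. A is nearest, so it is the one meant. The crops show both are real caps with two orange tabs, and A's tabs lie nearly along world y (about 2.5° of yaw in both views). The port collar is at about (295,226) in the top view. I'll plan the move to above A.

```bash
cat >> h.py <<'E'
from scipy.spatial.transform import Rotation as Ro
def plan(p,yaw,n,p0=None,R0=None):
    """rows from present pose to TCP p, tool down, tool y at world angle yaw(deg), n rows"""
    s=arm.get_state(); p0=np.array(s["eef_pos"]) if p0 is None else np.array(p0); R0=Ro.from_quat(s["eef_rot"]) if R0 is None else R0
    c,si=np.cos(np.radians(yaw)),np.sin(np.radians(yaw))
    R1=Ro.from_matrix(np.array([[-si,c,0],[c,si,0],[0,0,-1]]).T.reshape(3,3).T) if 0 else Ro.from_matrix(np.column_stack([[-si,c,0],[c,si,0],[0,0,-1]]))
    rv=(R0.inv()*R1).as_rotvec(); R=R0; d=(np.array(p)-p0)/n
    for i in range(n):
        # turn and shift in the row: shift along axes as they stood before the row
        print("turn",np.degrees(rv/n).round(2),"shift",R.inv().apply(d).round(4)); R=R*Ro.from_rotvec(rv/n)
    return R
E
python3 - <<'E'
from h import *
plan([.511,.138,.22],92.5,15)
s=snapshot("wrist"); print(s["T_tool_cam"],s["camera_matrix"])
E
```

```text
turn [-0.01 -0.   -1.27] shift [-0.03   -0.0198  0.0022]
turn [-0.01 -0.   -1.27] shift [-0.0296 -0.0204  0.0022]
turn [-0.01 -0.   -1.27] shift [-0.0291 -0.0211  0.0022]
turn [-0.01 -0.   -1.27] shift [-0.0286 -0.0217  0.0022]
turn [-0.01 -0.   -1.27] shift [-0.0281 -0.0223  0.0022]
turn [-0.01 -0.   -1.27] shift [-0.0276 -0.023   0.0022]
turn [-0.01 -0.   -1.27] shift [-0.0271 -0.0236  0.0022]
turn [-0.01 -0.   -1.27] shift [-0.0266 -0.0242  0.0022]
turn [-0.01 -0.   -1.27] shift [-0.0261 -0.0248  0.0022]
turn [-0.01 -0.   -1.27] shift [-0.0255 -0.0253  0.0022]
turn [-0.01 -0.   -1.27] shift [-0.0249 -0.0259  0.0022]
turn [-0.01 -0.   -1.27] shift [-0.0243 -0.0264  0.0022]
turn [-0.01 -0.   -1.27] shift [-0.0238 -0.027   0.0022]
turn [-0.01 -0.   -1.27] shift [-0.0231 -0.0275  0.0022]
turn [-0.01 -0.   -1.27] shift [-0.0225 -0.028   0.0022]
[[ 5.25979652e-04 -9.64187001e-01 -2.65222833e-01  6.72596953e-02]
 [ 9.99999501e-01  7.32322308e-04 -6.79112945e-04  9.27059337e-05]
 [ 8.49020471e-04 -2.65222344e-01  9.64186905e-01 -1.20630887e-01]
 [ 0.00000000e+00  0.00000000e+00  0.00000000e+00  1.00000000e+00]] [[345.91147232   0.         279.98255243]
 [  0.         345.91147232 209.1120671 ]
 [  0.           0.           1.        ]]
```

>>> move_arm(motion=[[[0,0,-1.3],[-0.03,-0.02,0],1],[[0,0,-1.3],[-0.03,-0.02,0],1],[[0,0,-1.3],[-0.029,-0.021,0],1],[[0,0,-1.3],[-0.029,-0.022,0],1],[[0,0,-1.3],[-0.028,-0.022,0],1]])

```text
time_s: 0.57
eef_pos: [0.2811, 0.4123, 0.253]
eef_rot: [0.087, 0.996, -0.0, -0.0]
force: [0.5, 1.2, 0.0]
opening: 0.0853
```

>>> move_arm(motion=[[[0,0,-1.3],[-0.028,-0.023,0],1],[[0,0,-1.3],[-0.027,-0.024,0],1],[[0,0,-1.3],[-0.027,-0.024,0],1],[[0,0,-1.3],[-0.026,-0.025,0],1],[[0,0,-1.3],[-0.026,-0.025,0],1]])

```text
time_s: 0.98
eef_pos: [0.3983, 0.2746, 0.2532]
eef_rot: [0.031, 1.0, 0.0, -0.0]
force: [0.5, 1.1, -0.4]
opening: 0.0857
```

>>> move_arm(motion=[[[0,0,-1.3],[-0.025,-0.026,0],1],[[0,0,-1.3],[-0.024,-0.026,0.005],1],[[0,0,-1.3],[-0.024,-0.027,0.01],1],[[0,0,-1.3],[-0.023,-0.0275,0.01],1],[[0,0,-1],[-0.022,-0.028,0.007],1]])

```text
time_s: 1.4
eef_pos: [0.514, 0.138, 0.2203]
eef_rot: [-0.023, 1.0, 0.0, -0.0]
force: [-0.1, -0.1, 0.8]
opening: 0.0854
```

>>> move_arm(motion=[[[0,0,0],[0,0,0],1],[[0,0,0],[0,0,0],1]])

```text
time_s: 1.57
eef_pos: [0.5138, 0.138, 0.2202]
eef_rot: [-0.021, 1.0, 0.0, -0.001]
force: [-0.2, -0.6, -0.2]
opening: 0.0853
```

```bash
cat >> h.py <<'E'
def wsnap():
    st=arm.get_state(); s=snapshot("wrist"); T=np.eye(4); T[:3,:3]=Ro.from_quat(st["eef_rot"]).as_matrix(); T[:3,3]=st["eef_pos"]
    W=np.linalg.inv(T@np.array(s["T_tool_cam"])); s["rvec"]=cv2.Rodrigues(W[:3,:3])[0]; s["tvec"]=W[:3,3]; return s
E
python3 - <<'E'
from h import *
import pickle
s=wsnap(); pickle.dump(s,open("w1.pkl","wb")); cv2.imwrite("pics/w1.png",s["image"][:,:,::-1])
hsv=cv2.cvtColor(s["image"],cv2.COLOR_RGB2HSV); m=cv2.inRange(hsv,(4,140,70),(17,255,255))
k,l,st,c=cv2.connectedComponentsWithStats(m)
for i in range(1,k):
    if st[i,4]>60: print(c[i].round(1),st[i],onz(s,c[i],.05).round(4))
print("flange expect",proj(s,[.511,.138,.021]))
E
```

```text
[254.5 190.5] [251 176   8  30 215] [0.5105 0.1158 0.05  ]
[310.6 190.9] [307 176   8  30 182] [0.5088 0.164  0.05  ]
[189.4 265.9] [175 255  29  23 416] [0.5833 0.0581 0.05  ]
[179.7 309.2] [173 299  14  21 140] [0.6283 0.0477 0.05  ]
flange expect [280.21163612 185.48242422]
```

View pics/w1.png

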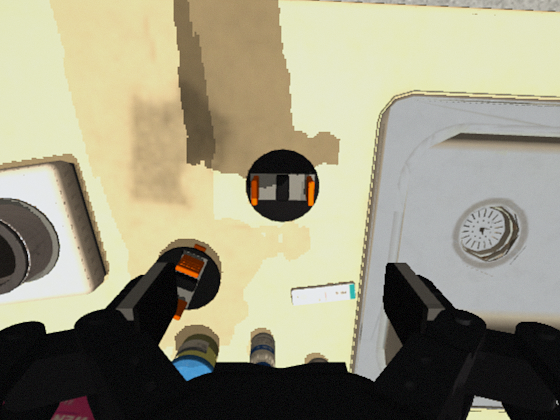

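The wrist view shows cap A centred at (283,186), about where expected (280,185.5), with its tabs at (254,190) and (311,191). I'll refine on the flange circle and measure the port from all the views.

Run:
```python
from h import *
import pickle
s=pickle.load(open("w1.pkl","rb")); im=s["image"]
g=im.max(2); m=np.zeros(g.shape,np.uint8); m[140:230,235:330]=1
hsv=cv2.cvtColor(im,cv2.COLOR_RGB2HSV)
m&=((g<60)|((hsv[:,:,1]<70)&(g<170))|cv2.inRange(hsv,(4,140,70),(17,255,255)).astype(bool)).astype(np.uint8)
c=max(cv2.findContours(m,0,cv2.CHAIN_APPROX_NONE)[0],key=cv2.contourArea)
P=np.array([onz(s,q[0],.021)[:2] for q in cv2.convexHull(c)])
(cx,cy),r=cv2.minEnclosingCircle((P*1000).astype(np.float32)); print("cap A flange",cx,cy,r)
b=im[150:225,245:325];print(cv2.fitEllipse(c))
S=pickle.load(open("s0.pkl","rb"))
# collar in top: gray ring darker than white housing
t=S["top"]; g=cv2.cvtColor(t["image"],cv2.COLOR_RGB2GRAY).astype(np.uint8)
sub=cv2.resize(g[200:255,268:320],None,fx=4,fy=4,interpolation=cv2.INTER_CUBIC)
for thr in (100,120,40):
    mm=(sub<thr).astype(np.uint8)
    for c in cv2.findContours(mm,0,cv2.CHAIN_APPROX_NONE)[0]:
        if cv2.contourArea(c)>1500:
            e=cv2.fitEllipse(cv2.convexHull(c)); print("top",thr,(e[0][0]+.5)/4-.5+268,(e[0][1]+.5)/4-.5+200,np.array(e[1])/4)
            for z in(.065,.075,.085):print(onz(t,((e[0][0]+.5)/4-.5+268,(e[0][1]+.5)/4-.5+200),z).round(4))
d=S["side"]; g=cv2.cvtColor(d["image"],cv2.COLOR_RGB2GRAY)
sub=cv2.resize(g[195:240,262:310],None,fx=14,fy=12,interpolation=cv2.INTER_CUBIC); cv2.imwrite("pics/port_side.png",sub)
K,R,T=cam(t); print("top cam dist px/m", K[0,0])
```

```text
cap A flange 511.87640380859375 139.85658264160156 34.778404235839844
((282.2437744140625, 185.37828063964844), (71.1388168334961, 72.08020782470703), 97.58682250976562)
top 100 295.15862464904785 225.8946075439453 [33.17224121 34.11645508]
[ 0.5664 -0.1054  0.065 ]
[ 0.5656 -0.1053  0.075 ]
[ 0.5648 -0.1051  0.085 ]
top 120 294.8899517059326 226.00488090515137 [34.75584412 34.84585571]
[ 0.5661 -0.1048  0.065 ]
[ 0.5653 -0.1046  0.075 ]
[ 0.5645 -0.1045  0.085 ]
top 40 294.69318199157715 224.54922485351562 [21.34446526 22.28769493]
[ 0.5695 -0.1044  0.065 ]
[ 0.5687 -0.1043  0.075 ]
[ 0.5678 -0.1041  0.085 ]
top cam dist px/m 487.74512121280344
```

View pics/port_side.png

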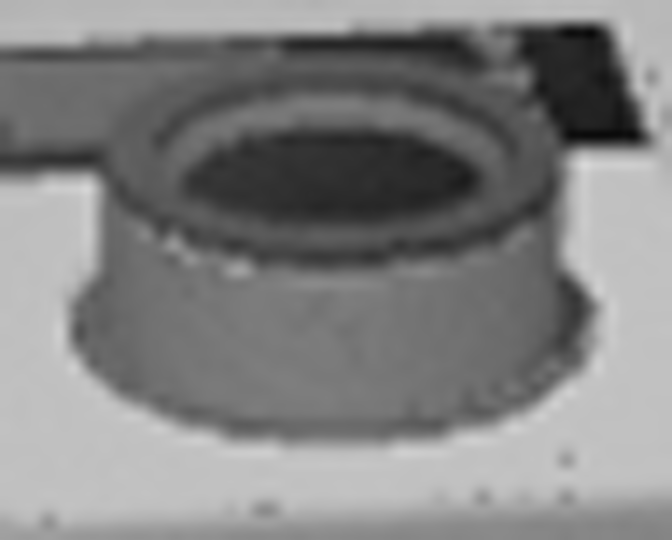

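In the enlarged side view the collar top is an ellipse centred at about (332,157) in the crop, which is (285.7,208.1) in the picture. I'll triangulate that against the top view and plan the descent.

Run:
```python
from h import *
import pickle
S=pickle.load(open("s0.pkl","rb"))
def tri(a,b):
    o1,d1=ray(S["top"],a);o2,d2=ray(S["side"],b)
    k=np.linalg.lstsq(np.column_stack([d1,-d2]),o2-o1,rcond=None)[0]
    return (o1+k[0]*d1),(o2+k[1]*d2)
print(tri((295,225.9),(285.7,208.1)))
# height check by front of the rim in side
for z in(.062,.066,.07,.074,.078,.082,.086):
    c=onz(S["top"],(295,225.9),z); d=np.array([0,1,0]); print(z, proj(S["side"],c+.036*d), proj(S["side"],c-.036*d))
s=arm.get_state();print(s["eef_pos"],s["eef_rot"])
plan([.511,.1395,.06],92.4,5)
```

```text
(array([ 0.56563614, -0.10491142,  0.07414178]), array([ 0.56560123, -0.10491229,  0.07413895]))
0.062 [283.96119711 221.58922997] [286.40985871 204.73707702]
0.066 [284.11407766 219.98301047] [286.55841312 203.19467006]
0.07 [284.26763371 218.36969399] [286.70758349 201.64586763]
0.074 [284.42186973 216.7492334 ] [286.85737367 200.09062986]
0.078 [284.57679027 215.12158114] [287.00778754 198.52891657]
0.082 [284.73239987 213.48668922] [287.15882898 196.96068723]
0.086 [284.88870316 211.84450924] [287.31050195 195.38590097]
[0.51316307 0.13902953 0.22068546] [-2.16622136e-02  9.99764949e-01  1.35006036e-04 -8.81359573e-04]
turn [ 0.   -0.02  0.02] shift [0.0004 0.0001 0.0321]
turn [ 0.   -0.02  0.02] shift [0.0004 0.0001 0.0321]
turn [ 0.   -0.02  0.02] shift [0.0004 0.0001 0.0321]
turn [ 0.   -0.02  0.02] shift [0.0004 0.0001 0.0321]
turn [ 0.   -0.02  0.02] shift [0.0004 0.0001 0.0321]
```

>>> move_arm(motion=[[[0,0,0],[0.0005,0,0.035],1],[[0,0,0],[0.0005,0,0.035],1],[[0,0,0],[0.0005,0.0,0.035],1],[[0,0,0],[0.0005,0,0.035],1],[[0,0,0],[0,0,0.02],1]])

```text
time_s: 2.03
eef_pos: [0.5083, 0.1408, 0.0584]
eef_rot: [-0.024, 1.0, -0.0, -0.002]
force: [-0.5, -0.3, -0.2]
opening: 0.0855
```

>>> move_arm(motion=[[[0,0,0],[0,0,0.012],1],[[0,0,0],[0,0,0],0.75],[[0,0,0],[0,0,0],0.68],[[0,0,0],[0,0,0],0.6],[[0,0,0],[0,0,0],0.55]], squeeze=20)

```text
time_s: 2.45
eef_pos: [0.5123, 0.1402, 0.0511]
eef_rot: [-0.023, 1.0, 0.0, 0.001]
force: [-1.4, 0.2, 1.7]
opening: 0.0469
```

>>> move_arm(motion=[[[0,0,0],[0,0,0],0.45],[[0,0,0],[0,0,0],0.38],[[0,0,0],[0,0,0],0.3],[[0,0,0],[0,0,0],0.3],[[0,0,0],[0,0,0],0.3]], squeeze=25)

```text
time_s: 2.87
eef_pos: [0.5126, 0.14, 0.0516]
eef_rot: [-0.023, 1.0, 0.001, 0.002]
force: [-2.0, 1.9, 10.5]
opening: 0.0324
```

>>> move_arm(motion=[[[0,0,0],[0,0,0],0.2],[[0,0,0],[0,0,0],0.2],[[0,0,0],[0,0,0],0.2]])

```text
time_s: 3.12
eef_pos: [0.5127, 0.14, 0.0516]
eef_rot: [-0.023, 1.0, 0.001, 0.002]
force: [-2.5, 0.1, 11.2]
opening: 0.0327
```

>>> move_arm(motion=[[[0,0,0],[0,0,-0.003],0.2],[[0,0,0],[0,0,-0.01],0.2],[[0,0,0],[0,0,-0.02],0.2],[[0,0,0],[0,0,-0.03],0.2],[[0,0,0],[0,0,-0.035],0.2]])

```text
time_s: 3.53
eef_pos: [0.5099, 0.1392, 0.1473]
eef_rot: [-0.023, 1.0, -0.0, -0.002]
force: [0.9, -0.7, -1.1]
opening: 0.0322
```

Run:
```python
from h import *
import pickle
print(arm.get_state()["eef_pos"],arm.get_state()["force"],arm.get_state()["opening"])
s=wsnap(); pickle.dump(s,open("w2.pkl","wb")); a=s["image"]
b=snapshot("side"); pickle.dump(b,open("s2.pkl","wb")); b=cv2.resize(b["image"][170:340,220:370],None,fx=2.6,fy=2.47,interpolation=cv2.INTER_CUBIC)
a=cv2.resize(a[:,120:440],(400,525))
h=max(a.shape[0],b.shape[0]); z=np.zeros((h,a.shape[1]+b.shape[1],3),np.uint8); z[:a.shape[0],:a.shape[1]]=a; z[:b.shape[0],a.shape[1]:]=b
cv2.imwrite("pics/m2.png",z[:,:,::-1])
```

```text
[0.50985744 0.13923088 0.14734955] [ 0.87044614 -0.70965275 -1.09638141] 0.03223731971051999
```

View pics/m2.png

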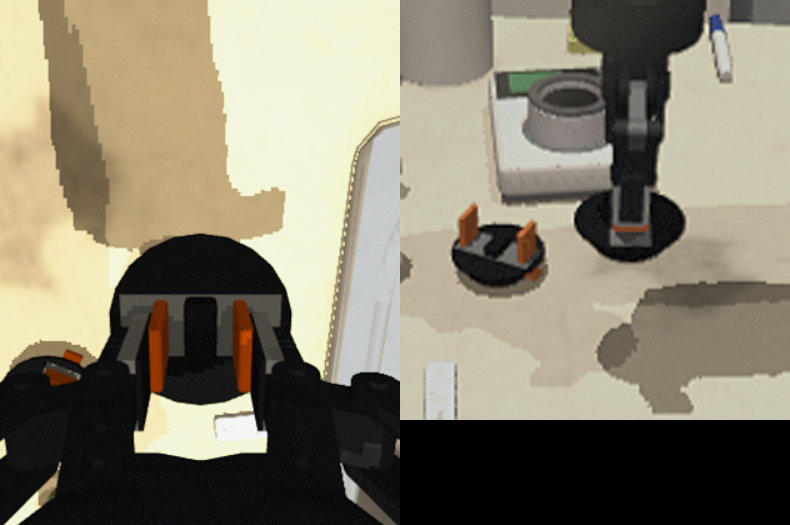

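The cap is held level and pinched: the wrist crop shows both tabs between the pads, and the side view shows the cap clear of the worktop. I'll fit the visible flange arc to find where the cap axis sits in the tool frame.

```bash
cat > arc.py <<'E'
from h import *
import pickle
def capax(s,zt=.0306):
    """cap axis in tool frame from the flange's robot-side arc, plane z_tool=zt"""
    im=s["image"]; T=np.array(s["T_tool_cam"]); K=np.array(s["camera_matrix"])
    P=[];px=[]
    for u in range(212,350):
        col=im[150:260,u].max(1)<50
        if col.any():
            v=150+np.argmax(col); px.append((u,v)); d=T[:3,:3]@np.linalg.inv(K)@[u,v-.5,1.]; P.append((T[:3,3]+d*(zt-T[2,3])/d[2])[:2])
    P=np.array(P)
    from scipy.optimize import least_squares
    f=least_squares(lambda q:np.hypot(*(P-q[:2]).T)-q[2],[0,0,.035],loss="soft_l1",f_scale=.0005).x
    g=least_squares(lambda q:np.hypot(*(P-q[:2]).T)-.035,[0,0],loss="soft_l1",f_scale=.0005).x
    return f,g,px[::20]
if __name__=="__main__":
    s=pickle.load(open("w2.pkl","rb"))
    for z in(.0266,.0306,.0346): print(z,*[np.array(q).round(4).tolist() for q in capax(s,z)])
E
python3 arc.py
```

```text
0.0266 [0.0039, 0.0, 0.0327] [0.0014, -0.0] [[212, 231], [232, 205], [252, 193], [272, 188], [292, 189], [312, 195], [332, 209]]
0.0306 [0.0022, 0.0, 0.0336] [0.0006, 0.0] [[212, 231], [232, 205], [252, 193], [272, 188], [292, 189], [312, 195], [332, 209]]
0.0346 [0.0005, 0.0, 0.0345] [-0.0001, 0.0] [[212, 231], [232, 205], [252, 193], [272, 188], [292, 189], [312, 195], [332, 209]]
```

Run:
```python
from h import *
plan([.545,.005,.2],90,5)
```

```text
turn [0.01 0.12 0.52] shift [-0.0048 -0.0272 -0.0093]
turn [0.01 0.12 0.52] shift [-0.0051 -0.0272 -0.0093]
turn [0.01 0.12 0.52] shift [-0.0053 -0.0271 -0.0093]
turn [0.01 0.12 0.52] shift [-0.0055 -0.0271 -0.0093]
turn [0.01 0.12 0.52] shift [-0.0057 -0.027  -0.0093]
```

>>> move_arm(motion=[[[0,0,0.5],[-0.005,-0.027,-0.012],0.2],[[0,0,0.5],[-0.005,-0.027,-0.01],0.2],[[0,0,0.5],[-0.005,-0.027,-0.01],0.2],[[0,0,0.5],[-0.005,-0.027,-0.01],0.2],[[0,0,0.5],[-0.006,-0.027,-0.01],0.2]])

```text
time_s: 4.05
eef_pos: [0.5409, 0.0042, 0.1997]
eef_rot: [-0.001, 1.0, 0.0, -0.0]
force: [-0.2, -0.8, -1.2]
opening: 0.0318
```

>>> move_arm(motion=[[[0,0,0],[0,0,0],0.2],[[0,0,0],[0,0,0],0.2],[[0,0,0],[0,0,0],0.2]])

```text
time_s: 4.3
eef_pos: [0.5406, 0.0054, 0.1988]
eef_rot: [-0.001, 1.0, 0.0, -0.001]
force: [0.3, 0.5, -1.9]
opening: 0.032
```

Run:
```python
from h import *
import pickle
print(arm.get_state()["eef_pos"],arm.get_state()["force"])
s=wsnap(); pickle.dump(s,open("w3.pkl","wb")); cv2.imwrite("pics/w3.png",s["image"][:,:,::-1])
print("port exp",proj(s,[.5656,-.105,.074]))
s=snapshot("top");pickle.dump(s,open("t3.pkl","wb"))
```

```text
[0.54059503 0.00541816 0.19881644] [ 0.29119944  0.5263686  -1.91981641]
port exp [133.57684496 240.69747677]
```

View pics/w3.png

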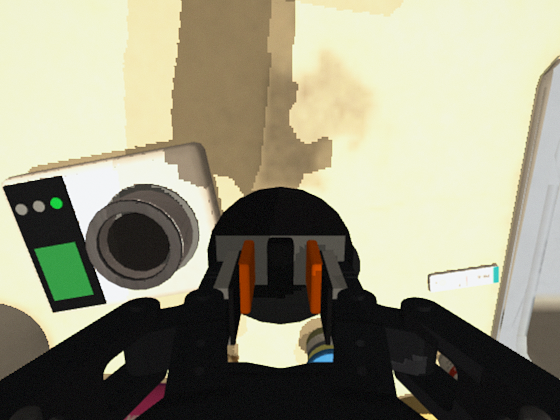

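The wrist view shows the rim ellipse centred at about (134,243), against (133.6,240.7) predicted. I'll fit the rim with rays.

Run:
```python
from h import *
import pickle
s=pickle.load(open("w3.pkl","rb")); g=cv2.cvtColor(s["image"],cv2.COLOR_RGB2GRAY).astype(float)
for a in range(0,360,30):
    r=np.arange(24,64,2); u=134+r*np.cos(np.radians(a)); v=243+r*np.sin(np.radians(a))
    print(a,cv2.remap(g.astype(np.float32),u.astype(np.float32)[None],v.astype(np.float32)[None],1)[0].astype(int).tolist())
c=s["image"][175:300,70:215,::-1]; cv2.imwrite("pics/w3c.png",cv2.resize(c,None,fx=4.5,fy=4.5,interpolation=cv2.INTER_CUBIC))
```

```text
0 [26, 23, 30, 25, 29, 14, 81, 85, 85, 86, 87, 54, 171, 74, 73, 81, 82, 122, 137, 136]
30 [28, 27, 28, 27, 25, 35, 62, 68, 84, 84, 83, 84, 78, 70, 219, 244, 242, 242, 242, 242]
60 [30, 25, 29, 41, 91, 89, 90, 38, 81, 82, 82, 80, 100, 239, 242, 242, 241, 235, 225, 231]
90 [26, 28, 82, 84, 88, 80, 27, 83, 82, 84, 79, 120, 246, 243, 243, 248, 60, 11, 9, 15]
120 [30, 83, 84, 88, 85, 37, 64, 99, 96, 93, 88, 238, 244, 245, 244, 245, 244, 247, 212, 5]
150 [29, 79, 77, 84, 78, 36, 44, 106, 99, 99, 97, 97, 44, 23, 21, 25, 43, 120, 117, 118]
180 [31, 34, 78, 73, 72, 77, 32, 77, 102, 102, 100, 98, 84, 10, 24, 25, 23, 21, 108, 121]
210 [29, 32, 31, 65, 68, 71, 46, 93, 99, 99, 99, 96, 99, 246, 244, 245, 245, 245, 244, 244]
240 [29, 27, 28, 81, 131, 86, 82, 85, 83, 83, 79, 55, 136, 247, 245, 245, 245, 245, 245, 244]
270 [25, 27, 26, 13, 76, 86, 85, 82, 87, 62, 90, 83, 87, 88, 66, 62, 88, 102, 231, 244]
300 [28, 25, 22, 51, 86, 89, 90, 90, 72, 58, 99, 82, 85, 82, 87, 86, 84, 72, 106, 135]
330 [29, 26, 29, 28, 57, 86, 86, 88, 91, 73, 87, 114, 77, 76, 80, 78, 80, 76, 94, 138]
```

View pics/w3c.png

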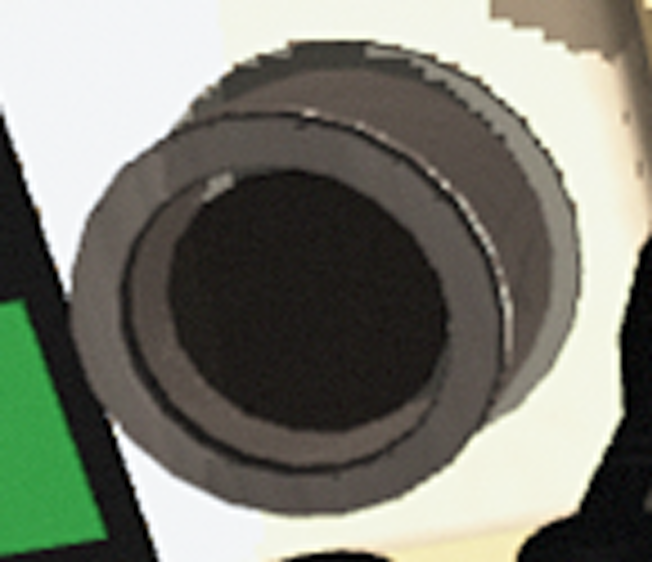

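Run:
```python
from h import *
import pickle
from scipy.optimize import least_squares
s=pickle.load(open("w3.pkl","rb"))
O=[46,51,48.5,46.5,45,47,48.5,49,46.5,42.5,42,42]; I=[34.5,35,38,36,34.5,35,36,36,None,30.5,30,32]
A=np.radians(np.arange(0,360,30))
def fit(rr,z):
    P=np.array([onz(s,(134+r*np.cos(a),243+r*np.sin(a)),z)[:2] for r,a in zip(rr,A) if r])
    q=least_squares(lambda q:np.hypot(*(P-q[:2]).T)-q[2],[.56,-.1,.035],loss="soft_l1",f_scale=.0005)
    return q.x.round(4),(1e3*np.sqrt(np.mean(q.fun**2))).round(2)
for z in(.066,.07,.074,.078,.082): print(z,"outer",*fit(O,z),"inner",*fit(I,z))
print(arm.get_state()["eef_pos"])
# top-view consistency: gripper/cap? relation between top calibration and wrist for cap A: top (.5114,.1374), wrist (.5119,.1399)
```

```text
0.066 outer [ 0.5734 -0.1094  0.0374] 0.51 inner [ 0.5733 -0.109   0.0279] 0.65
0.07 outer [ 0.5718 -0.1076  0.0368] 0.5 inner [ 0.5718 -0.1072  0.0274] 0.64
0.074 outer [ 0.5702 -0.1058  0.0362] 0.49 inner [ 0.5702 -0.1054  0.027 ] 0.63
0.078 outer [ 0.5686 -0.104   0.0356] 0.48 inner [ 0.5686 -0.1036  0.0266] 0.62
0.082 outer [ 0.5671 -0.1021  0.035 ] 0.47 inner [ 0.567  -0.1018  0.0261] 0.61
[0.5403622  0.00621879 0.19858639]
```

Run:
```python
from h import *
plan([.5685,-.1055,.17],90,4)
```

```text
turn [ 0.01 -0.02  0.04] shift [-0.007  -0.028   0.0071]
turn [ 0.01 -0.02  0.04] shift [-0.007  -0.0279  0.0071]
turn [ 0.01 -0.02  0.04] shift [-0.007  -0.0279  0.0071]
turn [ 0.01 -0.02  0.04] shift [-0.007  -0.0279  0.0071]
```

>>> move_arm(motion=[[[0,0,0],[-0.007,-0.028,0.005],0.2],[[0,0,0],[-0.007,-0.028,0.005],0.2],[[0,0,0],[-0.007,-0.028,0.005],0.2],[[0,0,0],[-0.007,-0.028,0.01],0.2],[[0,0,0],[0,0,0.01],0.2]])

```text
time_s: 4.82
eef_pos: [0.5709, -0.11, 0.1637]
eef_rot: [0.0, 1.0, -0.001, 0.001]
force: [-0.3, 0.0, -1.5]
opening: 0.0319
```

>>> move_arm(motion=[[[0,0,0],[0,0,0.01],0.2],[[0,0,0],[0,0,0.01],0.2],[[0,0,0],[0,0,0],0.2],[[0,0,0],[0,0,0],0.2]])

```text
time_s: 5.15
eef_pos: [0.5684, -0.105, 0.1434]
eef_rot: [-0.002, 1.0, 0.001, -0.001]
force: [-0.4, -0.2, 0.4]
opening: 0.0318
```

Run:
```python
from h import *
import pickle
st=arm.get_state();print(st["eef_pos"],st["eef_rot"],st["force"],st["time_s"])
S={n:snapshot(n) for n in("top","side")}; pickle.dump(S,open("s4.pkl","wb"))
a=cv2.resize(S["side"]["image"][175:245,250:320],(500,500),interpolation=cv2.INTER_CUBIC)
b=cv2.resize(S["top"]["image"][195:255,265:325],(300,300),interpolation=cv2.INTER_CUBIC)
z=np.zeros((500,800,3),np.uint8);z[:,:500]=a;z[:300,500:]=b;cv2.imwrite("pics/m4.png",z[:,:,::-1])
e=st["eef_pos"]
print("port top proj side",proj(S["side"],[.5685,-.1055,.074]),"cap foot",proj(S["side"],e-[0,0,.054]),"flange",proj(S["side"],e-[0,0,.033]))
```

```text
[ 0.56839797 -0.10499131  0.14340929] [-1.78600518e-03  9.99997675e-01  5.09815835e-04 -1.09558586e-03] [-0.42768487 -0.19797479  0.36011404] 5.15
port top proj side [284.37610468 207.96940251] cap foot [284.40851585 201.82721558] flange [284.41251168 193.13102156]
```

View pics/m4.png

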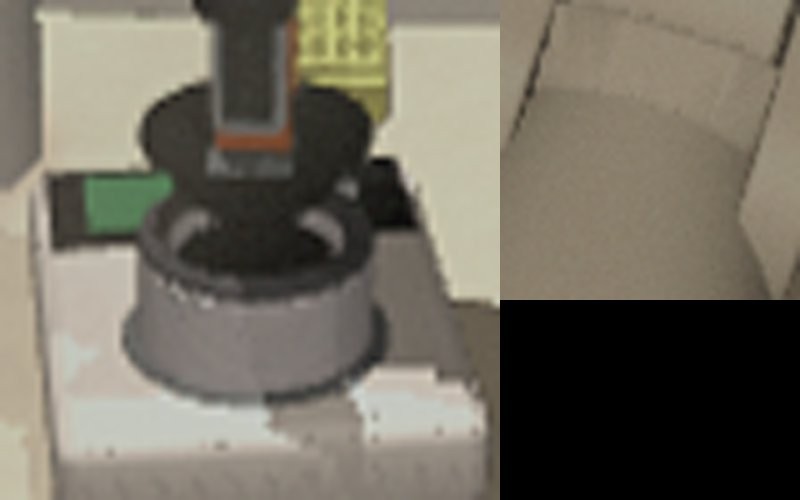

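In the side view the flange (crop columns 140–375, centre 257.5) sits over the collar (136–374, centre 255), so x is aligned within about 0.7 mm. The side calibration offset of about 1.5 px explains the earlier 4 mm disagreement in x. The top view is blocked by the arm. I'll descend in small steps and watch the force.

>>> move_arm(motion=[[[0,0,0],[0,0,0.004],0.2],[[0,0,0],[0,0,0.004],0.2],[[0,0,0],[0,0,0.003],0.2],[[0,0,0],[0,0,0.002],0.2],[[0,0,0],[0,0,0],0.2]])

```text
time_s: 5.67
eef_pos: [0.5689, -0.1065, 0.1307]
eef_rot: [-0.001, 1.0, 0.0, -0.0]
force: [0.0, -0.5, -1.2]
opening: 0.0318
```

>>> move_arm(motion=[[[0,0,0],[0,0,0.002],0.2],[[0,0,0],[0,0,0.002],0.2],[[0,0,0],[0,0,0],0.2]])

```text
time_s: 5.92
eef_pos: [0.5695, -0.1065, 0.1274]
eef_rot: [-0.001, 1.0, 0.0, 0.0]
force: [-0.3, 0.3, 0.5]
opening: 0.0321
```

>>> move_arm(motion=[[[0,0,0],[0,0,0.0015],0.2],[[0,0,0],[0,0,0.0015],0.2],[[0,0,0],[0,0,0],0.2]])

```text
time_s: 6.17
eef_pos: [0.5698, -0.1062, 0.1264]
eef_rot: [-0.001, 1.0, 0.0, 0.001]
force: [-3.6, 3.2, 12.1]
opening: 0.0324
```

>>> move_arm(motion=[[[0,0,0],[0,0,0.0015],0.2],[[0,0,0],[0,0,0.0015],0.2],[[0,0,0],[0,0,0],0.2],[[0,0,0],[0,0,0],0.2]])

```text
time_s: 6.5
eef_pos: [0.5694, -0.1057, 0.1215]
eef_rot: [-0.001, 1.0, 0.001, 0.0]
force: [-1.1, 6.4, 4.0]
opening: 0.0319
```

Contact with the rim chamfer showed as 12 N, then the cap slid in. The remaining +y side load of 6.4 N says the port is slightly towards +y, so I'll ease that way.

>>> move_arm(motion=[[[0,0,0],[0,0.0007,0],0.2],[[0,0,0],[0,0,0],0.2],[[0,0,0],[0,0,0],0.2]])

```text
time_s: 6.75
eef_pos: [0.5694, -0.1056, 0.1213]
eef_rot: [-0.001, 1.0, 0.0, 0.0]
force: [-0.0, 5.2, 3.7]
opening: 0.0316
```

>>> move_arm(motion=[[[0,0,0],[0,0.001,0],0.2],[[0,0,0],[0,0,0.001],0.2],[[0,0,0],[0,0,0],0.2],[[0,0,0],[0,0,0],0.2]])

```text
time_s: 7.08
eef_pos: [0.5694, -0.1054, 0.1201]
eef_rot: [-0.001, 1.0, -0.0, -0.0]
force: [-0.3, 0.6, 1.4]
opening: 0.0318
```

>>> move_arm(motion=[[[0,0,0],[0,0,0.001],0.2],[[0,0,0],[0,0,0.001],0.2],[[0,0,0],[0,0,0],0.2],[[0,0,0],[0,0,0],0.2]])

```text
time_s: 7.42
eef_pos: [0.5694, -0.1053, 0.1183]
eef_rot: [-0.001, 1.0, -0.0, 0.0]
force: [-0.3, -0.2, 1.0]
opening: 0.0323
```

>>> move_arm(motion=[[[0,0,0],[0,0,0.001],0.2],[[0,0,0],[0,0,0],0.2],[[0,0,0],[0,0,0],0.2]])

```text
time_s: 7.67
eef_pos: [0.5694, -0.1053, 0.1174]
eef_rot: [-0.001, 1.0, -0.0, 0.0]
force: [-0.8, -1.1, 1.4]
opening: 0.0319
```

>>> move_arm(motion=[[[0,0,0],[0,0,0.001],0.2],[[0,0,0],[0,0,0.001],0.2],[[0,0,0],[0,0,0],0.2],[[0,0,0],[0,0,0],0.2]])

```text
time_s: 8.0
eef_pos: [0.5694, -0.1053, 0.1154]
eef_rot: [-0.001, 1.0, -0.0, 0.0]
force: [-0.7, -2.3, 4.7]
opening: 0.0321
```

>>> move_arm(motion=[[[0,0,0],[0,0,0.001],0.2],[[0,0,0],[0,0,0],0.2],[[0,0,0],[0,0,0],0.2]])

```text
time_s: 8.25
eef_pos: [0.5694, -0.1052, 0.1144]
eef_rot: [-0.001, 1.0, -0.0, 0.0]
force: [-1.4, -3.5, 4.2]
opening: 0.032
```

Run:
```python
from h import *
st=arm.get_state();print(st["eef_pos"],st["force"],st["moment"])
f=[]
for i in range(4): snapshot("wrist"); f.append(arm.get_state()["force"])
print(np.round(f,2));
```

```text
[ 0.56943915 -0.10519197  0.11438319] [-1.40489175 -3.51320427  4.16820979] [-0.60173506  0.25956521 -0.03680504]
[[-1.99 -3.42  4.41]
 [-1.59 -3.54  4.56]
 [-1.25 -3.18  5.51]
 [-1.26 -2.45  4.95]]
```

>>> move_arm(motion=[[[0,0,0],[0,-0.0008,0],0.2],[[0,0,0],[0,0,0],0.2],[[0,0,0],[0,0,0],0.2]])

```text
time_s: 8.7
eef_pos: [0.5694, -0.1052, 0.1143]
eef_rot: [-0.001, 1.0, 0.001, 0.0]
force: [-0.8, 1.0, 5.3]
opening: 0.0318
```

```bash
cat > f.py <<'E'
from h import *
f=[]
for i in range(5): s=snapshot("side"); f.append(arm.get_state()["force"])
print(np.mean(f,0).round(2),arm.get_state()["eef_pos"],arm.get_state()["time_s"],arm.get_state()["opening"])
cv2.imwrite("pics/m5.png",cv2.resize(s["image"][165:245,245:325,::-1],(560,560),interpolation=cv2.INTER_CUBIC))
E
python3 f.py
```

```text
[-0.3   0.89  4.89] [ 0.56941178 -0.10526252  0.11426031] 8.95 0.032408180635628475
```

Fz averages 4.9 N plus about 0.75 N of cap weight, so the cap is about 16 mm deep and past the catch depth, with little side load. I'll press slightly more and open the jaws steadily.

>>> move_arm(motion=[[[0,0,0],[0,0,0.0007],0.2],[[0,0,0],[0,0,0],0.2],[[0,0,0],[0,0,0],0.2]])

```text
time_s: 9.2
eef_pos: [0.5695, -0.1053, 0.1142]
eef_rot: [-0.001, 1.0, 0.0, 0.0]
force: [-2.1, 2.5, 8.3]
opening: 0.0323
```

>>> move_arm(motion=[[[0,0,0],[0,0,0.0005],0.55],[[0,0,0],[0,0,0.0005],0.6],[[0,0,0],[0,0,0],0.7],[[0,0,0],[0,0,0],0.75],[[0,0,0],[0,0,0],0.75]])

```text
time_s: 9.62
eef_pos: [0.569, -0.1057, 0.1119]
eef_rot: [-0.001, 1.0, 0.0, -0.001]
force: [0.2, -0.6, 0.5]
opening: 0.064
```

```bash
python3 f.py
```

```text
[ 0.06 -0.08  0.22] [ 0.56932466 -0.10580615  0.1124701 ] 9.8667 0.06431663047097745
```

View pics/m5.png

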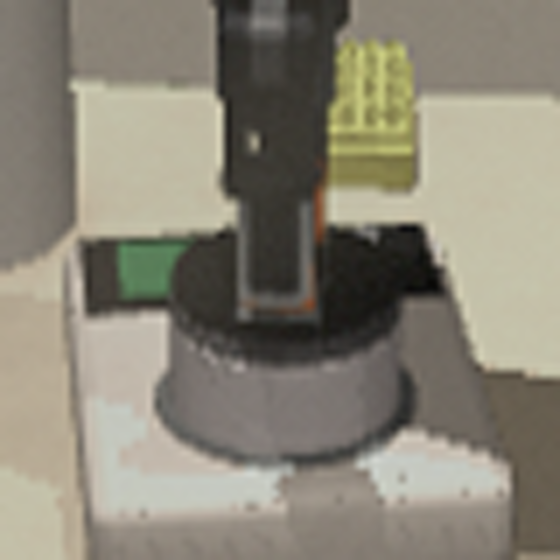

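The cap is seated flush on the collar: 8.3 N at the hard stop, and no load once released. I'll open fully, retreat straight up and check.

>>> move_arm(motion=[[[0,0,0],[0,0,0],1],[[0,0,0],[0,0,-0.003],1],[[0,0,0],[0,0,-0.02],1],[[0,0,0],[0,0,-0.035],1],[[0,0,0],[0,0,-0.04],1]])

```text
time_s: 10.28
eef_pos: [0.5677, -0.1052, 0.2097]
eef_rot: [-0.001, 1.0, 0.001, -0.002]
force: [1.4, -0.7, -0.6]
opening: 0.0855
```

>>> move_arm(motion=[[[0,0,0],[0,0,-0.03],1],[[0,0,0],[0.02,0,0],1],[[0,0,0],[0.02,0,0],1],[[0,0,0],[0,0,0],1],[[0,0,0],[0,0,0],1]])

```text
time_s: 10.7
eef_pos: [0.5288, -0.1058, 0.2413]
eef_rot: [-0.001, 1.0, -0.0, 0.0]
force: [0.5, -0.3, 0.2]
opening: 0.0849
```

Run:
```python
from h import *
import pickle
S={"side":snapshot("side"),"wrist":wsnap()}; pickle.dump(S,open("s6.pkl","wb"))
print(arm.get_state()["eef_pos"],arm.get_state()["force"])
s=S["side"]
for n in S:
    m=cv2.inRange(cv2.cvtColor(S[n]["image"],cv2.COLOR_RGB2HSV),(4,140,70),(17,255,255))
    k,l,q,c=cv2.connectedComponentsWithStats(m)
    for i in range(1,k):
        if q[i,4]>20: print(n,c[i].round(1),q[i])
w=S["wrist"]; uv=proj(w,[.5694,-.1053,.08]); print("port in wrist",uv)
# moved things: diff of side images outside robot
o=pickle.load(open("s0.pkl","rb"))["side"]["image"]; d=(np.abs(o.astype(int)-s["image"]).max(2)>60).astype(np.uint8)
k,l,q,c=cv2.connectedComponentsWithStats(cv2.morphologyEx(d,cv2.MORPH_OPEN,np.ones((2,2))))
for i in range(1,k):
    if q[i,4]>25: print("diff",q[i])
u,v=uv.astype(int)
a=cv2.resize(s["image"][140:340,130:360],(460,400),interpolation=cv2.INTER_CUBIC)
b=cv2.resize(w["image"][max(0,v-80):v+80,max(0,u-60):u+75],(340,400),interpolation=cv2.INTER_CUBIC)
cv2.imwrite("pics/m6.png",np.hstack([a,b])[:,:,::-1])
```

```text
[ 0.52976822 -0.10593581  0.24072234] [-0.14732171  0.90347502 -1.06673475]
side [285.2 198.5] [280 188  11  21 192]
side [245.9 261.2] [243 253   7  17  85]
side [268.  267.9] [265 260   7  17  93]
side [173.3 304.9] [170 302   9   7  33]
wrist [431.  227.9] [427 226  11   5  21]
wrist [256.3 252. ] [253 233   8  38 254]
wrist [309.3 251.9] [305 233   9  38 252]
wrist [441.3 245.7] [426 236  31  20 250]
port in wrist [280.71940126 241.99070405]
diff [283   0   7   6  30]
diff [293   0  39   8 140]
diff [288  34  43  19 668]
diff [ 288   55   42   93 1987]
diff [550 129   9  19  62]
diff [543 150  10  20  94]
diff [541 172   5   7  27]
diff [282 188  10  12  81]
diff [ 306  213   82   41 1846]
diff [ 494  249   66   90 2614]
diff [533 283  27  16 188]
diff [ 289  285   40   45 1290]
```

View pics/m6.png

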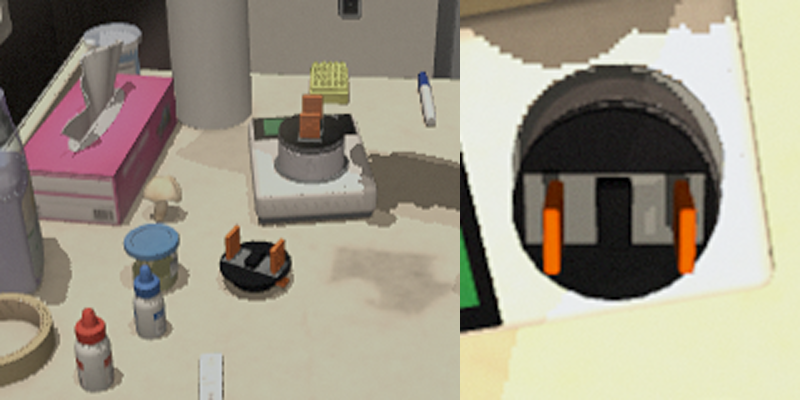

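Tab spacing is 61 px, about 45 mm, against 46 mm expected when latched and 54 mm free. Both tabs are at the same row (252), so the cap is level, and nothing else has moved. Handing in.

```bash
python3 -c "
from plant import arm
print(arm.hand_in(), arm.get_state()['time_s'])"
```

```text
the job is handed in; nothing more can be done
the job is handed in; nothing more can be done
```

I closed the reader's port with the dust cap nearest the robot's base (0.53 m away; the look-alike was at 0.61 m) and handed the job in at about 11 s. I pinched its tabs, lifted it and pressed it straight into the port. It reached the flange stop, where I read 8.3 N, then I let the tabs go and withdrew.

**Last checks:**
- **Catches:** the tabs are about 45 mm apart, against 46 mm expected when latched and 54 mm when free.
- **Level:** both tabs sit at the same height in the wrist view, and the flange looks level on the collar.
- **Other objects:** the last side picture shows nothing else moved. The wrist view covers only the port and the second cap, and I did not check the top view again.
- **Robot:** the tool was clear of everything, with about 1 N or less on each axis, which is noise.

**What disagreed or went less smoothly:**
- **Port position:** the top and side views put it about 4.5 mm nearer the robot in x than the wrist view. I aimed between them and confirmed the aim with the cap hovering over the collar in the side view.
- **Insertion:** the cap first touched the rim's edge at about 12 N. It then had up to 6 N of sideways load, which I took off by shifting about 1 mm.

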